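# Take the blade off a desk fan held by a left-hand spinner cap

## Robot

A 6-joint arm with a two-finger parallel gripper is mounted at the origin on the work surface. World frame = base frame: x ahead of the robot, y to its left, z up, the work surface at z = 0. Lengths are in mm, angles in rad, forces in N, time in s.
With the tool pointing down it reaches from about 350 to 775 mm from the base axis. Payload 7.3 kg.
Tool frame: the origin (TCP) lies midway between the tips of the shut fingers; the grasp point (between the pads) lies 19 mm behind it (bot.grip_depth is the distance from the TCP to the grasp point, in mm); z points along the fingers, x is the direction in which the jaws open and shut, and the axes are right-handed (so a half turn about z gives the same grasp; the last joint's range is limited). The gripper opens to 92 mm and grips with 3 to 60 N. Pads are 19 mm wide; open, the fingers measure 130 mm over their backs; the gripper's body (75 mm by 190 mm) begins 47 mm behind the grasp point.
Start: joints at [-1.385, 0.342, 1.524, -0, 1.275, -0.146], TCP at [171.039, -496.377, 226.741] pointing down, gripper open.
Joint ranges: [-2.53, 2.53], [-0.77, 2.02], [0.04, 2.7], [-1, 4.14], [0.28, 2.66], [-3.11, 3.11]. Speed limits (rad/s): [2.57, 2.57, 3.14, 3.14, 3.14, 3.14].

## Interface

Orientations are given as [roll, pitch, yaw] about the fixed x, y, z axes, in that order (R = Rz(yaw) Ry(pitch) Rx(roll)).
In Python, from plant import bot gives the robot as it stands. The module is installed in compiled form; this text tells all that it offers.
- The arm moves only by the shell command python3 -m inch 'ROWS'. ROWS is JSON, a list that holds one entry, the list of rows, each a list of 7 numbers: the shift along the tool's x, y, z each as a share of 0.2 m, from -1 to 1, then the turn, a rotation vector about the tool's x, y, z each as a share of 45 degrees, from -1 to 1, then the closure, from -1 (fully open) to 1 (shut), so that 0 is half open. A call has exactly 10 rows; each row is the pose to reach, as a shift and turn from the pose commanded when the call began, along the tool's axes at that moment; what a row does not reach only later rows make up. A row lasts 1/8 s, in which the tool goes at most 62.5 mm and 10.7 degrees, less where a joint would pass 70% of its speed; a pose out of reach is approached as far as the arm can. A call with a number of a shift or a turn outside -1 to 1 is refused whole. A call with a gripper value outside its range is refused whole. The fingers move at their own pace and stop on an object; the grip force is fixed at half the most. Time passes only in rows, so rows that repeat a pose let the fingers close, or fill a call up. It gives the time, the measured TCP pose, the force and the opening at its end, in the units of the state.
- bot.get_obs(): the state, without advancing time (a new reading comes with each control period).
- bot.capture(name): name is "side" or "top" or "wrist"; returns the picture (420x560x3 uint8, red, green, blue); there is no depth.
- bot.camera_params(name): a dict with "fx", "fy", "cx", "cy" (pixels), "R" (3x3) and "t" (3): a world point X has camera coordinates R X + t; the wrist camera has in their place "T_tool_cam" (4x4, takes a point from camera to tool coordinates, whose origin is the TCP and whose axes are the tool frame's). Camera axes: x right, y down, z forward; pixel columns grow to the right and rows downward; lengths in mm; the calibration is good to about 2 mm. A picture is of the moment at which its call begins: read the wrist's pose just before it. camera_params takes no time and is no camera call.
- bot.close_job(): hands the job in, once; it reports no verdict.
The state is a dict: "time": time; "joint_positions": joint angles; "dq": joint speeds; "tau": joint torques, N m; "tool_pos": TCP position; "tcp_rot": TCP orientation; "contact_force": force on the tool from outside, world axes, zero at the start; "moment": the same for the moment, N m; "grip_width": finger opening in mm.
Only numpy, scipy, OpenCV 4.12 (cv2) and the standard library are available. Lean on these libraries where they do the work, as an engineer would, in place of code of your own. Each camera call takes 0.05 s, during which the arm holds its last target.

## Task

Take the desk fan apart for cleaning: its round spinner cap has a left-hand thread, so loosen it by turning it clockwise (seen from above), feeling that it gives and never forcing it or pulling it off the thread, lift it off and put it in the small metal dish. Then lift the blade off the shaft and lay it gently, collar up and flat on the floor of the large shallow white tray, roughly in the middle. Leave everything else where it is.

Things in the scene. Friction and masses are not known exactly. Their poses are not given: they have to be found in the camera images.
- cap: black ribbed spinner cap: an inverted round cup, 42 mm diameter, 25 mm high, 35 g; two lugs inside ride in the shaft's thread. Origin: centre of its open underside, z up its axis. At the start it sits on the blade's collar, underside 139 mm, top 164 mm above the table. Nothing stands beside it, so it can be pinched from above across any diameter. Round, so turning it needs only a central grip.
- blade: grey fan blade, 150 mm across, 110 g: round hub 48 mm diameter, 34 mm high, with a 29 mm bore, and four paddles between 2 and 17 mm above its underside; grip the hub's upper 17 mm (collar), which stands clear above them. Origin: centre of the hub's underside, z up, x and y along paddles. Sits over the shaft with 1.5 mm play, keyed by pins 11 mm high; must rise straight 55 mm to clear the shaft.
- fan_seat (a point): point on the fan's axis where the blade's underside rests, 105 mm above the table, z up. The fan is fixed, white, its head facing straight up: base disc 150 mm across, motor, wire rear guard whose rim is 199 mm across and 112 mm above the table.
- fan_top (a point): top of the fan's shaft, on its axis, 157 mm above the table; shaft 26 mm diameter. Left-hand thread: the cap turned clockwise from above (yaw falling) turns 0.2 to 0.6 rad without rising, then rises 3 mm per rad, and is free after 1.9 to 2.4 rad (two grasps); up to 3.2 rad does no harm. Before that it has 2 mm axial play and a pull meets a hard stop. Anticlockwise it jams within 0.6 rad.
- dish: small square metal dish for screws, fixed, 100 x 100 mm outside, 16 mm high, walls 4 mm, inside 92 x 92 mm. Origin at the centre of its underside on the table, x and y along its sides.
- dish_in (a point): centre of the dish's inner floor; axes as the dish.
- tray: large shallow square white tray, fixed, 220 x 220 mm outside, 22 mm high, walls 5 mm. Origin: centre of its underside on the table, x and y along its sides. Fan and tray stand one on the left and one on the right, either way round.
- tray_in (a point): centre of the tray's inner floor (5 mm above the table); axes as the tray.
- tracker: bystander: small black tracker unit, 45 x 70 x 22 mm, between the dish and the robot.
- dashcam: bystander: black dash camera, 35 x 95 x 50 mm, beyond the dish.
- tape: bystander: roll of brown tape lying flat, 90 mm across, 24 mm high.
- screwdriver: bystander: screwdriver lying on the table.
- mug: bystander: white mug, 80 mm across, 95 mm high.
Not all that is in view belongs to the job. What is shaped like the cap but orange or purple is not meant.

How it is judged:
By the outcome, as a careful person would: the job done as asked, in the order asked, and still so for the second after the job is handed in, with the robot touching nothing.
It also fails if it takes over 72 s, if anything falls off the work surface, if the arm or the gripper's body presses on something with over 40 N, if the wrist force passes 120 N, or if a joint passes its speed limit or range.

## Working session

There is one attempt and no reset: what is moved stays moved. The work goes in short steps, Python scripts to look and compute and a shell command to move; the robot and the scene stay as the last step left them, time stands still between calls to the robot, and variables do not carry over. Pictures are saved under pics/ and viewed, and the job is handed in when it is done.

```bash
mkdir -p pics
python3 - <<'E'
from plant import bot
import cv2
o=bot.get_obs()
print(o)
for n in("side","top","wrist"):
    im=bot.capture(n); cv2.imwrite(f"pics/{n}0.png",im[:,:,::-1])
    print(n,bot.camera_params(n))
E
```

```text
{'time': 0.0, 'joint_positions': array([-1.38498787e+00,  3.42753485e-01,  1.52501465e+00, -4.45228532e-06,
        1.27542057e+00, -1.45981699e-01]), 'dq': array([ 1.24539777e-03, -4.73139873e-05, -7.99830080e-04,  5.23735182e-04,
        9.33291083e-04, -2.25890420e-04]), 'tau': array([-8.74952766e-04, -4.31243527e+01, -2.44219244e+01,  7.17330887e-02,
        5.59792563e-02, -1.19413389e-04]), 'tool_pos': array([ 170.96306553, -495.94624541,  226.02983681]), 'tcp_rot': array([-3.14136470e+00,  1.57969204e-03, -1.23900470e+00]), 'contact_force': array([-0.53413461,  0.07731056, -0.46773643]), 'moment': array([ 0.0472867 , -0.02648417, -0.00126171]), 'grip_width': 91.9100670975304}
side {'fx': 511.11654157450835, 'fy': 511.11654157450835, 'cx': 277.0820454975743, 'cy': 205.09407363912254, 'R': array([[-0.78183018, -0.62347856, -0.00400644],
       [-0.37892903,  0.48025305, -0.79105613],
       [ 0.49513064, -0.6169534 , -0.61173045]]), 't': array([456.99438245, 300.14235485, 792.20994298])}
top {'fx': 406.0846411942363, 'fy': 406.0846411942363, 'cx': 286.1843259801332, 'cy': 218.11772971282684, 'R': array([[-0.01098674, -0.99991667, -0.00677836],
       [-0.99141481,  0.01177609, -0.13022286],
       [ 0.13029183,  0.00528945, -0.99146158]]), 't': array([ -1.44265019, 590.72569496, 915.51173716])}
wrist {'fx': 294.3162394567822, 'fy': 294.3162394567822, 'cx': 279.5610678942667, 'cy': 208.767897434301, 'T_tool_cam': array([[ 9.99999348e-01,  6.88780997e-04, -9.10374264e-04,
         1.85025478e-01],
       [-4.13467780e-04,  9.61855405e-01,  2.73558056e-01,
        -7.48300813e+01],
       [ 1.06407000e-03, -2.73557501e-01,  9.61855063e-01,
        -1.58106440e+02],
       [ 0.00000000e+00,  0.00000000e+00,  0.00000000e+00,
         1.00000000e+00]])}
```

View pics/top0.png

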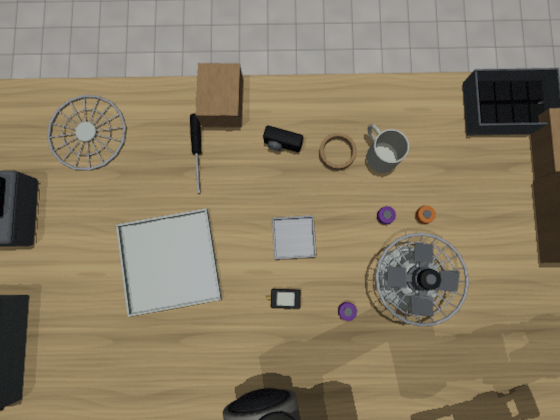

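View pics/side0.png

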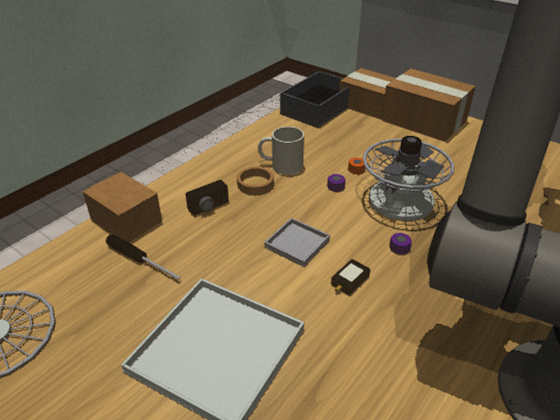

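View pics/wrist0.png

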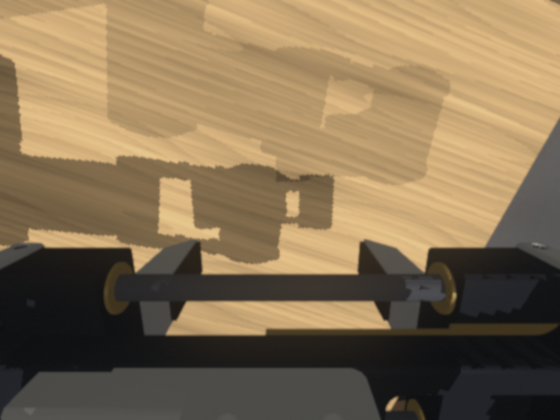

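Candidates in the top view: black cap on the fan at (429,279), orange at (427,214), and purple at (387,215) and (348,312). By the description it is the black one on the fan's axis. The tray is the square at (168,262), not the loose guard at (87,132). The dish is at (294,238).

```bash
cat > h.py <<'E'
import numpy as np, cv2
from plant import bot
def ray(cam,uv,z,R=None,t=None):
    p=bot.camera_params(cam)
    d=np.array([(uv[0]-p['cx'])/p['fx'],(uv[1]-p['cy'])/p['fy'],1.])
    R=np.array(p['R']);t=np.array(p['t'])
    C=-R.T@t; D=R.T@d
    return C+D*(z-C[2])/D[2]
def proj(cam,X):
    p=bot.camera_params(cam); c=np.array(p['R'])@np.array(X)+p['t']
    return np.array([p['fx']*c[0]/c[2]+p['cx'],p['fy']*c[1]/c[2]+p['cy']])
E
python3 - <<'E'
from h import *
im=cv2.imread('pics/top0.png'); s=cv2.imread('pics/side0.png')
c=cv2.resize(im[225:335,365:480],None,fx=5,fy=5,interpolation=cv2.INTER_CUBIC); 
d=cv2.resize(s[120:230,350:465],None,fx=5,fy=5,interpolation=cv2.INTER_CUBIC)
cv2.imwrite('pics/crop1.png',cv2.resize(np.hstack([c,d]),(800,383)))
g=cv2.cvtColor(im,cv2.COLOR_BGR2HSV)
# tray / dish: low saturation
m=((g[...,1]<60)&(g[...,2]>70)).astype(np.uint8)*255
for nm,(x0,x1,y0,y1),h in(("tray",(105,232,200,325),22),("dish",(265,325,208,268),16)):
    mm=np.zeros_like(m); mm[y0:y1,x0:x1]=m[y0:y1,x0:x1]
    cs,_=cv2.findContours(mm,0,2); k=max(cs,key=cv2.contourArea)
    pts=np.array([ray('top',p[0],h)[:2] for p in k],np.float32)
    print(nm,cv2.minAreaRect(pts), cv2.minAreaRect(k))
# black cap
mb=((g[...,2]<45)).astype(np.uint8)*255; q=np.zeros_like(mb); q[260:300,412:446]=mb[260:300,412:446]
cs,_=cv2.findContours(q,0,2)
for k in cs:
    if cv2.contourArea(k)>80: print('cap',cv2.minEnclosingCircle(k),cv2.contourArea(k),ray('top',cv2.minEnclosingCircle(k)[0],155))
E
```

```text
tray ((494.05010986328125, 272.69989013671875), (220.91990661621094, 224.190185546875), 9.552725791931152) ((167.29541015625, 261.8575439453125), (93.43852233886719, 98.4189682006836), 79.8457260131836)
dish ((548.4715576171875, -25.004619598388672), (101.36964416503906, 100.91737365722656), 2.923769235610962) ((293.4941711425781, 236.9066162109375), (42.29248046875, 42.292484283447266), 86.42366790771484)
cap ((428.2312316894531, 279.1442565917969), 11.934494018554688) 364.5 [ 447.90136967 -293.79567032  155.        ]
```

View pics/crop1.png

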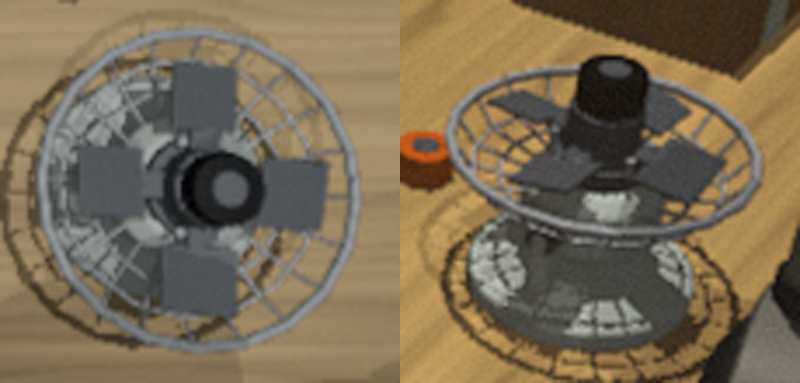

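The crop shows a black ribbed cap with a grey top disc on the fan's collar (top view about (431,279)). The paddles lie along the image axes, slightly rotated. I'll refine with the grey disc, the rim and the side view.

```bash
python3 - <<'E'
from h import *
im=cv2.imread('pics/top0.png'); s=cv2.imread('pics/side0.png')
def disc(cam,img,x0,x1,y0,y1,z):
    g=cv2.cvtColor(img,cv2.COLOR_BGR2GRAY)[y0:y1,x0:x1]
    print(g.min(),g.max())
    m=(g>60).astype(np.uint8)
    n,l,st,ce=cv2.connectedComponentsWithStats(m)
    for i in range(1,n): 
        if st[i][4]>8:
            c=ce[i]+[x0,y0]; print(cam,c,st[i],ray(cam,c,z))
disc('top',im,422,441,269,290,164)
disc('side',s,401,421,135,147,164)
print(ray('top',(431.4,279.3),164), ray('top',(365+199/3.478,225+190/3.48),112))
# purple/orange check positions
for p in((387,215),(427,214),(348,312)): print(ray('top',p,25))
print('paddles',[ray('top',(365+a/3.478,225+b/3.48),122)[:2].round() for a,b in((204,97),(110,181),(297,195),(200,283))])
# base contour side view rim at z112
print(ray('side',(350+605/3.478,120+147/3.48),112))
X=[448,-296,164];print(proj('top',X),proj('side',X))
E
python3 - <<'E'
import cv2
s=cv2.imread('pics/side0.png'); cv2.imwrite('pics/crop2.png',cv2.resize(s[128:160,390:430],None,fx=16,fy=16,interpolation=0))
E
```

```text
4 135
top [437.63636364 270.22727273] [11  0  8  5 22] [ 465.52165648 -310.50707319  164.        ]
top [430.68604651 278.8255814 ] [ 4  5 10 11 86] [ 448.67671355 -295.67128002  164.        ]
top [438.38888889 287.55555556] [13 15  6  6 18] [ 431.34939351 -309.96845786  164.        ]
12 161
side [411.02272727 135.97727273] [ 0  0 20  5 44] [ 456.77220633 -306.10495618  164.        ]
side [411.31034483 139.37931034] [ 6  3  9  4 29] [ 449.63125775 -293.34388496  164.        ]
[ 447.7261318  -297.03782926  164.        ] [ 446.13268264 -295.56127353  112.        ]
[ 597.09792304 -248.31482061   25.        ]
[ 598.36637062 -343.49106411   25.        ]
[ 371.96559156 -148.55835172   25.        ]
paddles [array([ 502., -298.]), array([ 452., -239.]), array([ 443., -351.]), array([ 391., -290.])]
[ 245.65631987 -441.81874883  112.        ]
[430.87066433 279.16684868] [412.57524603 139.12260019]
```

View pics/crop2.png

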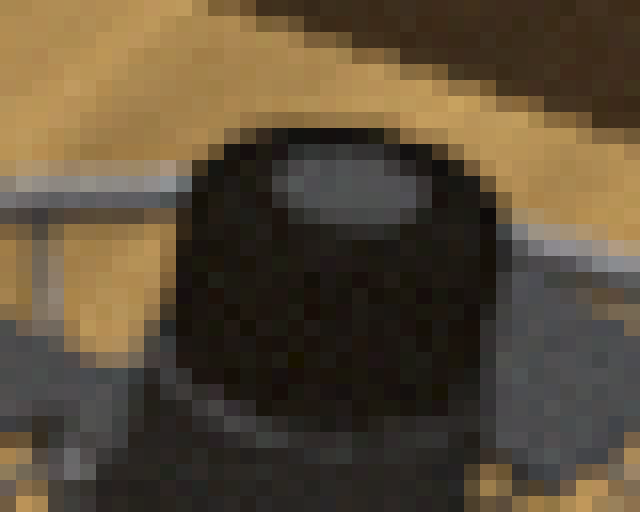

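```bash
cat >> h.py <<'E'
from scipy.spatial.transform import Rotation as Ro
def to(x,y,z,dyaw=0):
    o=bot.get_obs(); p=np.array(o['tool_pos']); R=Ro.from_euler('xyz',o['tcp_rot']).as_matrix()
    s=R.T@(np.array([x,y,z])-p)/200
    # levelled turn
    Rt=Ro.from_euler('xyz',[np.pi,0,o['tcp_rot'][2]+dyaw]).as_matrix()
    r=Ro.from_matrix(R.T@Rt).as_rotvec()/(np.pi/4)
    print('shift',s.round(3),'turn',r.round(3))
E
python3 - <<'E'
from h import *
to(320,-390,235,0.7); to(448.3,-295.5,235,1.4)
E
```

```text
shift [-0.259 -0.877 -0.044] turn [-0.001  0.001 -0.891]
shift [-0.496 -1.638 -0.043] turn [-1.000e-03  1.000e-03 -1.783e+00]
```

```bash
python3 -m inch '[[[-0.05,-0.2,-0.044,0,0,-0.23,-1],[-0.1,-0.4,-0.044,0,0,-0.46,-1],[-0.16,-0.6,-0.044,0,0,-0.69,-1],[-0.22,-0.8,-0.044,0,0,-0.89,-1],[-0.259,-0.9,-0.044,0,0,-0.89,-1],[-0.259,-0.95,-0.044,0,0,-0.89,-1],[-0.259,-0.95,-0.044,0,0,-0.89,-1],[-0.259,-0.95,-0.044,0,0,-0.89,-1],[-0.259,-0.95,-0.044,0,0,-0.89,-1],[-0.259,-0.95,-0.044,0,0,-0.89,-1]]]'
python3 - <<'E'
from h import *
to(448.3,-295.5,235,0.7)
E
```

```text
time: 1.4
tool_pos: [333.4, -385.8, 235.5]
tcp_rot: [3.142, 0.0, -0.541]
contact_force: [-0.3, 1.3, 0.8]
grip_width: 91.8
shift [ 0.26  -0.683  0.002] turn [ 0.     0.    -0.891]
```

```bash
python3 -m inch '[[[0.065,-0.17,0,0,0,-0.23,-1],[0.13,-0.34,0,0,0,-0.46,-1],[0.195,-0.51,0,0,0,-0.69,-1],[0.26,-0.683,0,0,0,-0.89,-1],[0.26,-0.683,0,0,0,-0.89,-1],[0.26,-0.683,0,0,0,-0.89,-1],[0.26,-0.683,0,0,0,-0.89,-1],[0.26,-0.683,0,0,0,-0.89,-1],[0.26,-0.683,0,0,0,-0.89,-1],[0.26,-0.683,0,0,0,-0.89,-1]]]'
python3 - <<'E'
from h import *
o=bot.get_obs();print(o['joint_positions'],o['contact_force'],o['moment'])
to(448.3,-295.5,142.5)
im=bot.capture('wrist');cv2.imwrite('pics/w1.png',im[:,:,::-1])
im=bot.capture('top');cv2.imwrite('pics/t1.png',im[150:,300:,::-1])
p=bot.camera_params('wrist');T=np.array(p['T_tool_cam'])
M=np.eye(4);M[:3,:3]=Ro.from_euler('xyz',o['tcp_rot']).as_matrix();M[:3,3]=o['tool_pos']
c=np.linalg.inv(M@T)@np.array([448.3,-295.5,164,1]);print(p['fx']*c[0]/c[2]+p['cx'],p['fy']*c[1]/c[2]+p['cy'])
E
```

```text
time: 2.65
tool_pos: [448.5, -295.3, 235.5]
tcp_rot: [3.141, 0.0, 0.158]
contact_force: [0.3, -0.1, 0.6]
grip_width: 91.6
[-7.24984810e-01  3.57159048e-01  1.47646299e+00 -9.05035688e-05
  1.30787031e+00 -8.83412869e-01] [ 0.29332465 -0.11916176  0.6483707 ] [-0.01491055 -0.12148348 -0.0047684 ]
shift [-0.001  0.001  0.465] turn [0. 0. 0.]
277.96785348444257 219.17132499541086
```

View pics/w1.png

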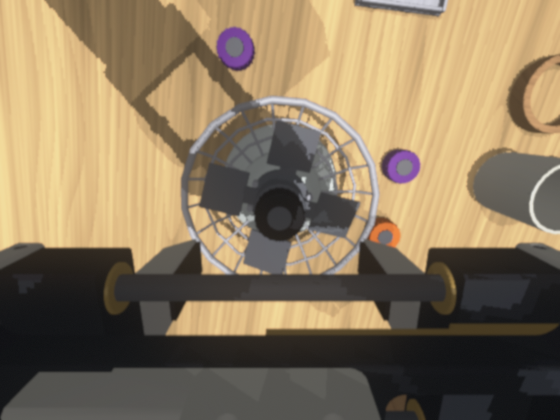

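The wrist view shows the cap's grey disc at about (280,217), against (278,219) predicted. That agrees within about 2 mm. I'll measure the disc precisely.

```bash
cat >> h.py <<'E'
def wray(uv,z):
    o=bot.get_obs();p=bot.camera_params('wrist');T=np.array(p['T_tool_cam'])
    M=np.eye(4);M[:3,:3]=Ro.from_euler('xyz',o['tcp_rot']).as_matrix();M[:3,3]=o['tool_pos'];G=M@T
    d=G[:3,:3]@np.array([(uv[0]-p['cx'])/p['fx'],(uv[1]-p['cy'])/p['fy'],1.]);C=G[:3,3]
    return C+d*(z-C[2])/d[2]
E
python3 - <<'E'
from h import *
g=cv2.cvtColor(cv2.imread('pics/w1.png'),cv2.COLOR_BGR2GRAY)
x0,y0=262,198
for th in(40,50):
  n,l,st,ce=cv2.connectedComponentsWithStats((g[y0:236,x0:298]>th).astype(np.uint8))
  for i in range(1,n):
    if st[i][4]>100: print(th,ce[i]+[x0,y0],st[i],wray(ce[i]+[x0,y0],164))
E
```

```text
40 [281.01256732 218.83123878] [  5   8  31  25 557] [ 450.80654661 -294.70663372  164.        ]
50 [279.06947891 218.30521092] [  6  10  23  22 403] [ 449.16378328 -294.51255628  164.        ]
```

Three estimates agree: (448.7,-295.7), (449.6,-293.3) and (449.2,-294.5). I'll use (448.8,-295.0), descend to TCP z 143, and close.

```bash
python3 -m inch '[[[0.001,-0.001,0.15,0,0,0,-0.6],[0.001,-0.001,0.3,0,0,0,-0.5],[0.001,-0.001,0.4,0,0,0,-0.4],[0.001,-0.001,0.463,0,0,0,-0.3],[0.001,-0.001,0.463,0,0,0,-0.3],[0.001,-0.001,0.463,0,0,0,-0.3],[0.001,-0.001,0.463,0,0,0,-0.3],[0.001,-0.001,0.463,0,0,0,-0.3],[0.001,-0.001,0.463,0,0,0,-0.3],[0.001,-0.001,0.463,0,0,0,-0.3]]]'
python3 - <<'E'
from h import *
im=bot.capture('wrist');cv2.imwrite('pics/w2.png',im[:,:,::-1])
im=bot.capture('side');cv2.imwrite('pics/s2.png',cv2.resize(im[90:230,330:480,::-1],None,fx=4,fy=4))
E
```

```text
time: 4.0
tool_pos: [448.8, -294.9, 143.0]
tcp_rot: [3.141, -0.0, 0.159]
contact_force: [-0.2, -0.2, -0.5]
grip_width: 59.3
```

View pics/w2.png

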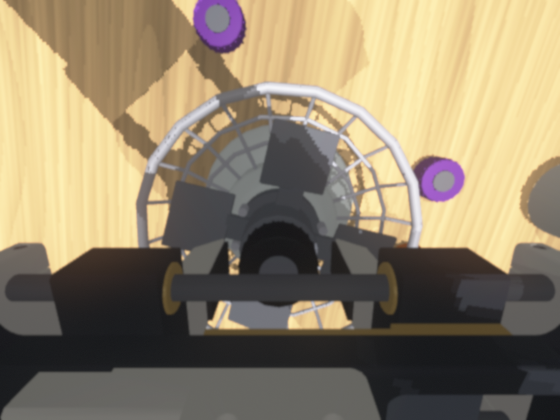

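View pics/s2.png

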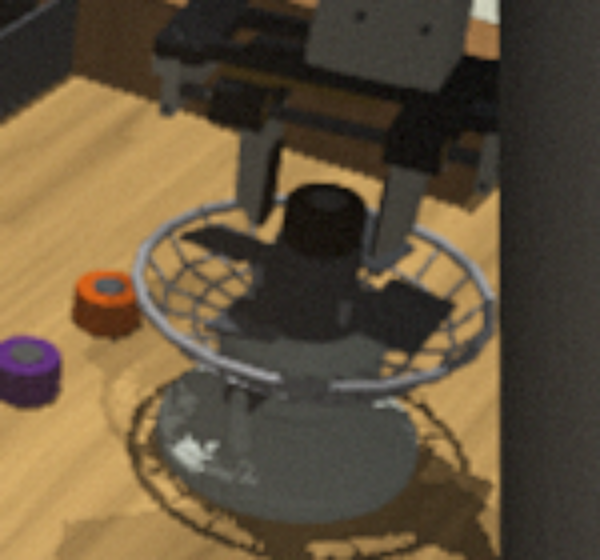

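The cap sits centred between the fingers (wrist view about (279,270), fingers at 210 and 350). I'll close.

```bash
python3 -m inch '[[[0,0,0,0,0,0,1],[0,0,0,0,0,0,1],[0,0,0,0,0,0,1],[0,0,0,0,0,0,1],[0,0,0,0,0,0,1],[0,0,0,0,0,0,1],[0,0,0,0,0,0,1],[0,0,0,0,0,0,1],[0,0,0,0,0,0,1],[0,0,0,0,0,0,1]]]'
python3 - <<'E'
from h import *
o=bot.get_obs();print(o['tool_pos'],o['contact_force'],o['moment'],o['joint_positions'])
E
```

```text
time: 5.35
tool_pos: [448.8, -294.9, 142.9]
tcp_rot: [3.141, 0.0, 0.159]
contact_force: [-0.4, 0.6, -0.6]
grip_width: 41.5
[ 448.78597369 -294.86806047  142.90934489] [-0.40451719  0.64148803 -0.58497192] [-0.03431015 -0.02032183  0.05365761] [-7.24017091e-01  4.44929527e-01  1.61314926e+00 -8.92892626e-05
  1.08345736e+00 -8.83014535e-01]
```

Gripped at 41.5 mm. First I turn a gentle 0.3 rad clockwise (positive about tool z) to feel whether it gives.

```bash
python3 -m inch '[[[0,0,0,0,0,0.04,1],[0,0,0,0,0,0.08,1],[0,0,0,0,0,0.12,1],[0,0,0,0,0,0.16,1],[0,0,0,0,0,0.2,1],[0,0,0,0,0,0.24,1],[0,0,0,0,0,0.28,1],[0,0,0,0,0,0.32,1],[0,0,0,0,0,0.36,1],[0,0,0,0,0,0.4,1]]]'
python3 - <<'E'
from h import *
o=bot.get_obs();print(o['tool_pos'],o['contact_force'],o['moment'],o['tcp_rot'])
E
```

```text
time: 6.6
tool_pos: [448.8, -294.9, 142.9]
tcp_rot: [3.141, 0.0, -0.157]
contact_force: [-1.4, -0.1, 0.0]
grip_width: 41.3
[ 448.75746227 -294.85659264  142.90182419] [-1.38656923 -0.14726606  0.0113984 ] [-0.16950526  0.15209431 -0.04647475] [ 3.14149930e+00  7.70434031e-05 -1.57229589e-01]
```

It gives: the moment stays at or below 0.1 N m. Next is 45° more, with TCP rising about 2 mm.

```bash
python3 -m inch '[[[0,0,0,0,0,0.1,1],[0,0,-0.001,0,0,0.2,1],[0,0,-0.002,0,0,0.3,1],[0,0,-0.003,0,0,0.4,1],[0,0,-0.0045,0,0,0.5,1],[0,0,-0.0055,0,0,0.6,1],[0,0,-0.007,0,0,0.7,1],[0,0,-0.008,0,0,0.8,1],[0,0,-0.0095,0,0,0.9,1],[0,0,-0.0105,0,0,1.0,1]]]'
python3 - <<'E'
from h import *
o=bot.get_obs();print(o['tool_pos'],o['contact_force'],o['moment'],o['tcp_rot'])
E
```

```text
time: 7.85
tool_pos: [448.7, -294.9, 145.1]
tcp_rot: [3.141, 0.0, -0.944]
contact_force: [-1.7, -1.0, 1.4]
grip_width: 41.8
[ 448.66992397 -294.89841014  145.06587732] [-1.6751904  -0.96939274  1.44632945] [-0.12511101  0.25100713 -0.02024771] [ 3.14132612e+00  2.65637800e-05 -9.44148660e-01]
```

```bash
python3 -m inch '[[[0,0,-0.0012,0,0,0.1,1],[0,0,-0.0024,0,0,0.2,1],[0,0,-0.0036,0,0,0.3,1],[0,0,-0.0048,0,0,0.4,1],[0,0,-0.006,0,0,0.5,1],[0,0,-0.0072,0,0,0.6,1],[0,0,-0.0084,0,0,0.7,1],[0,0,-0.0096,0,0,0.8,1],[0,0,-0.0108,0,0,0.9,1],[0,0,-0.012,0,0,1.0,1]]]'
python3 - <<'E'
from h import *
o=bot.get_obs();print(o['tool_pos'],o['contact_force'],o['moment'],o['joint_positions'])
E
```

```text
time: 9.1
tool_pos: [448.6, -294.7, 147.4]
tcp_rot: [3.141, 0.0, -1.73]
contact_force: [-2.4, -0.2, -0.1]
grip_width: 41.7
[ 448.62359818 -294.73596052  147.41645576] [-2.40074604 -0.16151367 -0.06757872] [0.03469879 0.2519032  0.01180287] [-7.24007446e-01  4.39707173e-01  1.60764920e+00 -1.37298513e-04
  1.09464363e+00  1.00562735e+00]
```

Turned 1.89 rad so far; another 0.785 makes about 2.67, which is past 2.4 and below 3.2.

```bash
python3 -m inch '[[[0,0,-0.0012,0,0,0.1,1],[0,0,-0.0024,0,0,0.2,1],[0,0,-0.0036,0,0,0.3,1],[0,0,-0.0048,0,0,0.4,1],[0,0,-0.006,0,0,0.5,1],[0,0,-0.0072,0,0,0.6,1],[0,0,-0.0075,0,0,0.7,1],[0,0,-0.008,0,0,0.8,1],[0,0,-0.008,0,0,0.9,1],[0,0,-0.008,0,0,1.0,1]]]'
python3 - <<'E'
from h import *
o=bot.get_obs();print(o['tool_pos'],o['contact_force'],o['moment'],o['joint_positions'])
E
```

```text
time: 10.35
tool_pos: [448.7, -294.8, 149.4]
tcp_rot: [-3.141, -0.0, -2.515]
contact_force: [-2.0, 0.1, 2.9]
grip_width: 41.8
[ 448.7020005  -294.81806573  149.40725388] [-2.04000236  0.07014577  2.8815431 ] [0.14570854 0.40571187 0.01773096] [-7.23954298e-01  4.37400394e-01  1.60523223e+00 -2.70499196e-04
  1.09886387e+00  1.79095627e+00]
```

The cap has turned 2.67 rad with no resistance. A gentle 4 mm lift next, to check for a hard stop.

```bash
python3 -m inch '[[[0,0,-0.002,0,0,0,1],[0,0,-0.004,0,0,0,1],[0,0,-0.006,0,0,0,1],[0,0,-0.008,0,0,0,1],[0,0,-0.01,0,0,0,1],[0,0,-0.012,0,0,0,1],[0,0,-0.014,0,0,0,1],[0,0,-0.016,0,0,0,1],[0,0,-0.018,0,0,0,1],[0,0,-0.02,0,0,0,1]]]'
python3 - <<'E'
from h import *
o=bot.get_obs();print(o['tool_pos'],o['contact_force'],o['moment'])
im=bot.capture('side');cv2.imwrite('pics/s3.png',cv2.resize(im[90:230,330:480,::-1],None,fx=4,fy=4))
E
```

```text
time: 11.6
tool_pos: [448.8, -294.8, 153.0]
tcp_rot: [3.142, -0.0, -2.511]
contact_force: [-1.8, 1.3, -0.2]
grip_width: 41.4
[ 448.76034607 -294.81947109  153.02731712] [-1.8052881   1.29268267 -0.20116278] [ 0.23053795  0.33798471 -0.0764204 ]
```

View pics/s3.png

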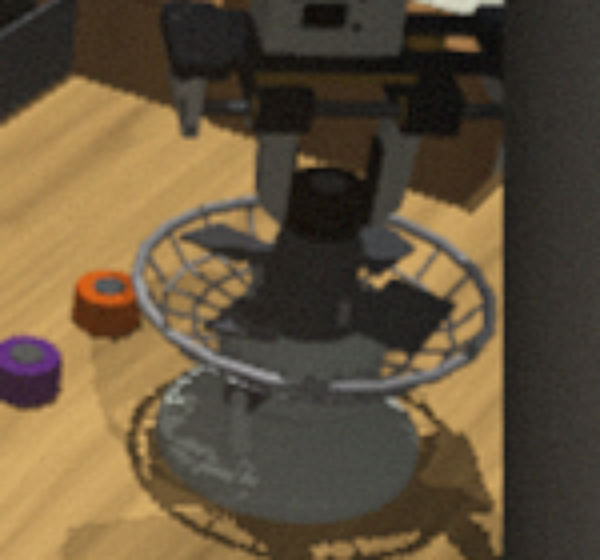

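No stop (Fz about 0), and the cap rose with the fingers. I'll lift clear.

```bash
python3 -m inch '[[[0,0,-0.02,0,0,0,1],[0,0,-0.05,0,0,0,1],[0,0,-0.09,0,0,0,1],[0,0,-0.14,0,0,0,1],[0,0,-0.2,0,0,0,1],[0,0,-0.26,0,0,0,1],[0,0,-0.32,0,0,0,1],[0,0,-0.32,0,0,0,1],[0,0,-0.32,0,0,0,1],[0,0,-0.32,0,0,0,1]]]'
python3 - <<'E'
from h import *
o=bot.get_obs();print(o['tool_pos'],o['contact_force'],o['moment'])
to(548.5,-25,217)
im=bot.capture('side');cv2.imwrite('pics/s4.png',cv2.resize(im[50:230,300:480,::-1],None,fx=3,fy=3))
E
```

```text
time: 12.9
tool_pos: [448.6, -294.7, 216.5]
tcp_rot: [3.141, -0.0, -2.511]
contact_force: [-0.5, 0.2, -0.7]
grip_width: 41.8
[ 448.57449696 -294.65737019  216.47255665] [-0.52358673  0.18676834 -0.74957372] [ 0.08813838 -0.0036715  -0.01076814]
shift [-1.198  0.795 -0.002] turn [ 0.001 -0.    -0.   ]
```

View pics/s4.png

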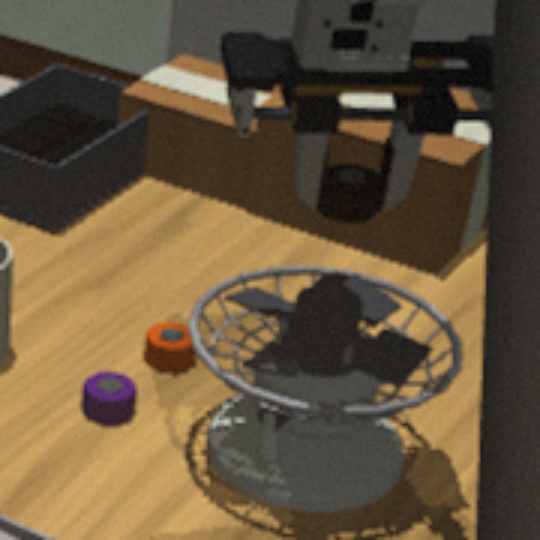

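The cap is in the fingers (crop (350,190)) and the blade is still on the fan. Now to the dish.

```bash
python3 -m inch '[[[-0.1,0.07,0,0,0,0,1],[-0.3,0.2,0,0,0,0,1],[-0.5,0.33,0,0,0,0,1],[-0.7,0.46,0,0,0,0,1],[-0.9,0.6,0,0,0,0,1],[-1,0.795,0,0,0,0,1],[-1,0.795,0,0,0,0,1],[-1,0.795,0,0,0,0,1],[-1,0.795,0,0,0,0,1],[-1,0.795,0,0,0,0,1]]]'
python3 - <<'E'
from h import *
to(548.5,-25,60)
E
```

```text
time: 14.2
tool_pos: [516.7, -49.5, 216.9]
tcp_rot: [-3.142, -0.0, -2.513]
contact_force: [0.5, -0.4, 0.1]
grip_width: 41.6
shift [-0.201  0.006  0.784] turn [-0. -0.  0.]
```

```bash
python3 -m inch '[[[-0.1,0.003,0.05,0,0,0,1],[-0.2,0.006,0.2,0,0,0,1],[-0.2,0.006,0.4,0,0,0,1],[-0.2,0.006,0.6,0,0,0,1],[-0.2,0.006,0.78,0,0,0,1],[-0.2,0.006,0.88,0,0,0,1],[-0.2,0.006,0.88,0,0,0,1],[-0.2,0.006,0.88,0,0,0,1],[-0.2,0.006,0.88,0,0,0,1],[-0.2,0.006,0.88,0,0,0,1]]]'
python3 - <<'E'
from h import *
o=bot.get_obs();print(o['contact_force'])
to(548.5,-25,10)
for n in('side','wrist'):
    im=bot.capture(n);cv2.imwrite(f'pics/{n}5.png',im[:,:,::-1])
E
```

```text
time: 15.45
tool_pos: [548.8, -24.1, 41.8]
tcp_rot: [-3.14, 0.001, -2.511]
contact_force: [0.1, -0.1, -0.4]
grip_width: 41.5
[ 0.12451101 -0.06723373 -0.43073089]
shift [ 0.004 -0.003  0.159] turn [-0.002  0.001 -0.   ]
```

View pics/side5.png

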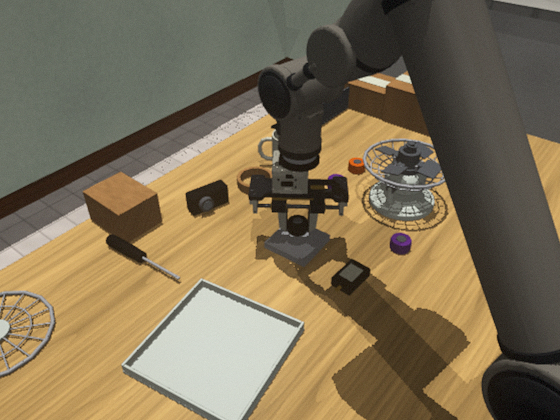

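View pics/wrist5.png

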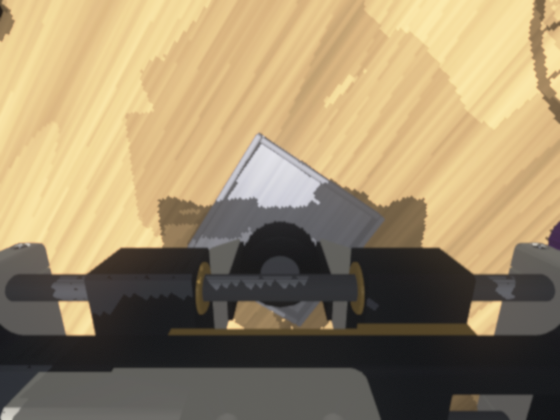

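The cap is over the dish in both views (side (298,235), wrist (280,260)). I'll descend to about 3 mm above the floor.

```bash
python3 -m inch '[[[0.002,0,0.03,0,0,0,1],[0.002,0,0.06,0,0,0,1],[0.002,0,0.09,0,0,0,1],[0.002,0,0.12,0,0,0,1],[0.002,0,0.14,0,0,0,1],[0.002,0,0.15,0,0,0,1],[0.002,0,0.155,0,0,0,1],[0.002,0,0.158,0,0,0,1],[0.002,0,0.158,0,0,0,1],[0.002,0,0.158,0,0,0,1]]]'
```

```text
time: 16.8
tool_pos: [548.0, -24.3, 9.5]
tcp_rot: [-3.141, 0.0, -2.511]
contact_force: [-0.2, 0.0, -0.2]
grip_width: 41.9
```

```bash
python3 -m inch '[[[0,0,0.001,0,0,0,1],[0,0,0.002,0,0,0,1],[0,0,0.003,0,0,0,1],[0,0,0.004,0,0,0,1],[0,0,0.005,0,0,0,1],[0,0,0.006,0,0,0,1],[0,0,0.007,0,0,0,1],[0,0,0.008,0,0,0,1],[0,0,0.009,0,0,0,1],[0,0,0.01,0,0,0,1]]]'
```

```text
time: 18.05
tool_pos: [548.0, -24.2, 7.8]
tcp_rot: [-3.141, 0.0, -2.511]
contact_force: [-2.3, 0.2, 5.8]
grip_width: 41.5
```

Fz of 5.8 N means the cap is on the floor. I'll open narrowly (about 51 mm, inside the dish), then rise.

```bash
python3 -m inch '[[[0,0,-0.002,0,0,0,-0.1],[0,0,-0.002,0,0,0,-0.1],[0,0,-0.002,0,0,0,-0.1],[0,0,-0.002,0,0,0,-0.1],[0,0,-0.002,0,0,0,-0.1],[0,0,-0.06,0,0,0,-0.1],[0,0,-0.15,0,0,0,-0.1],[0,0,-0.35,0,0,0,-0.1],[0,0,-0.6,0,0,0,-0.5],[0,0,-0.9,0,0,0,-0.5]]]'
python3 - <<'E'
from h import *
o=bot.get_obs();print(o['contact_force'])
to(448.6,-295,200)
im=bot.capture('side');cv2.imwrite('pics/s6.png',im[100:340,200:520,::-1])
im=bot.capture('wrist');cv2.imwrite('pics/w6.png',im[:,:,::-1])
E
```

```text
time: 19.3
tool_pos: [547.3, -24.1, 189.2]
tcp_rot: [3.141, -0.001, -2.511]
contact_force: [1.1, -0.3, -0.3]
grip_width: 65.5
[ 1.10462949 -0.34634077 -0.27706135]
shift [ 1.197 -0.803 -0.054] turn [ 0.001 -0.001 -0.   ]
```

View pics/s6.png

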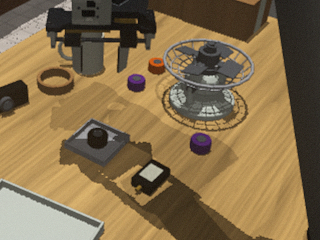

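View pics/w6.png

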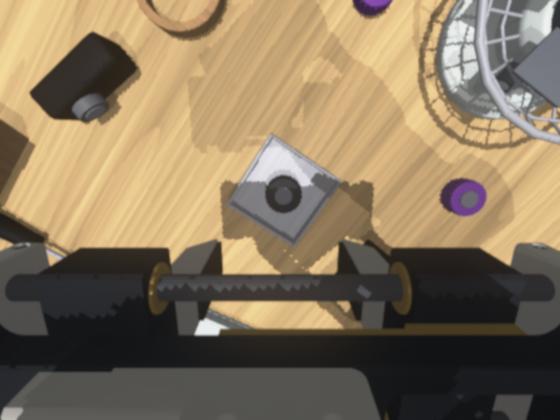

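The cap stands upright in the middle of the dish (wrist (283,193)). Back to the fan for the blade.

```bash
python3 -m inch '[[[0.15,-0.1,-0.054,0,0,0,-0.5],[0.35,-0.24,-0.054,0,0,0,-0.5],[0.6,-0.4,-0.054,0,0,0,-0.5],[0.8,-0.55,-0.054,0,0,0,-0.5],[1,-0.7,-0.054,0,0,0,-0.5],[1,-0.8,-0.054,0,0,0,-0.5],[1,-0.803,-0.054,0,0,0,-0.5],[1,-0.803,-0.054,0,0,0,-0.5],[1,-0.803,-0.054,0,0,0,-0.5],[1,-0.803,-0.054,0,0,0,-0.5]]]'
python3 - <<'E'
from h import *
to(448.7,-295,200)
E
```

```text
time: 20.65
tool_pos: [481.1, -271.1, 198.4]
tcp_rot: [-3.142, -0.0, -2.51]
contact_force: [0.7, 0.2, 0.5]
grip_width: 68.6
shift [ 0.201 -0.001 -0.008] turn [-0. -0.  0.]
```

```bash
python3 -m inch '[[[0.1,0,-0.01,0,0,0,-0.4],[0.2,-0.001,-0.01,0,0,0,-0.4],[0.201,-0.001,-0.01,0,0,0,-0.4],[0.201,-0.001,-0.01,0,0,0,-0.4],[0.201,-0.001,-0.01,0,0,0,-0.4],[0.201,-0.001,-0.01,0,0,0,-0.4],[0.201,-0.001,-0.01,0,0,0,-0.4],[0.201,-0.001,-0.01,0,0,0,-0.4],[0.201,-0.001,-0.01,0,0,0,-0.4],[0.201,-0.001,-0.01,0,0,0,-0.4]]]'
python3 - <<'E'
from h import *
to(448.7,-295,124.5)
im=bot.capture('wrist');cv2.imwrite('pics/w7.png',im[:,:,::-1])
im=bot.capture('top');cv2.imwrite('pics/t7.png',im[:,:,::-1])
E
```

```text
time: 21.9
tool_pos: [448.7, -295.7, 200.2]
tcp_rot: [-3.142, -0.0, -2.511]
contact_force: [-0.2, 0.2, -0.4]
grip_width: 64.1
shift [-0.002  0.003  0.379] turn [-0. -0.  0.]
```

View pics/w7.png

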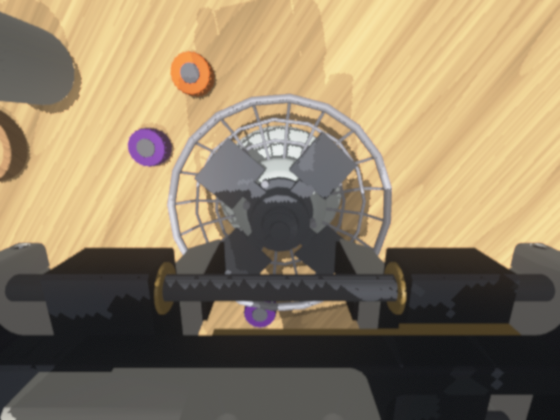

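The fan's shaft is at (280,222), centred, with the paddles at 45° to the jaws. I'll descend to z 124.5 beside the collar, then close.

```bash
python3 -m inch '[[[-0.001,0.003,0.1,0,0,0,-0.4],[-0.001,0.003,0.2,0,0,0,-0.4],[-0.001,0.003,0.3,0,0,0,-0.4],[-0.001,0.003,0.35,0,0,0,-0.4],[-0.001,0.003,0.378,0,0,0,-0.4],[-0.001,0.003,0.378,0,0,0,-0.4],[-0.001,0.003,0.378,0,0,0,-0.4],[-0.001,0.003,0.378,0,0,0,-0.3],[-0.001,0.003,0.378,0,0,0,-0.2],[-0.001,0.003,0.378,0,0,0,-0.1]]]'
python3 -m inch '[[[0,0,0,0,0,0,1],[0,0,0,0,0,0,1],[0,0,0,0,0,0,1],[0,0,0,0,0,0,1],[0,0,0,0,0,0,1],[0,0,0,0,0,0,1],[0,0,0,0,0,0,1],[0,0,0,0,0,0,1],[0,0,0,0,0,0,1],[0,0,0,0,0,0,1]]]'
python3 - <<'E'
from h import *
o=bot.get_obs();print(o['contact_force'],o['moment'])
E
```

```text
time: 23.25
tool_pos: [448.5, -295.1, 124.8]
tcp_rot: [-3.141, 0.0, -2.511]
contact_force: [0.3, 0.1, 0.0]
grip_width: 52.0
time: 24.5
tool_pos: [448.5, -295.1, 124.7]
tcp_rot: [-3.141, -0.0, -2.511]
contact_force: [-0.2, 0.8, 2.4]
grip_width: 46.7
[-0.21323115  0.84521874  2.4062583 ] [0.09932579 0.10491842 0.03197517]
```

Gripped at 46.7 mm, roughly the 48 mm collar. I'll lift straight up, slowly at first.

```bash
python3 -m inch '[[[0,0,-0.005,0,0,0,1],[0,0,-0.015,0,0,0,1],[0,0,-0.03,0,0,0,1],[0,0,-0.045,0,0,0,1],[0,0,-0.06,0,0,0,1],[0,0,-0.075,0,0,0,1],[0,0,-0.09,0,0,0,1],[0,0,-0.1,0,0,0,1],[0,0,-0.1,0,0,0,1],[0,0,-0.1,0,0,0,1]]]'
python3 - <<'E'
from h import *
o=bot.get_obs();print(o['contact_force'],o['moment'])
im=bot.capture('side');cv2.imwrite('pics/s8.png',cv2.resize(im[90:230,330:480,::-1],None,fx=4,fy=4))
E
```

```text
time: 25.75
tool_pos: [448.4, -295.0, 144.5]
tcp_rot: [3.141, -0.0, -2.511]
contact_force: [-0.1, 0.4, -0.9]
grip_width: 46.9
[-0.07933662  0.40742268 -0.85916445] [ 0.01260237  0.01932724 -0.00608649]
```

View pics/s8.png

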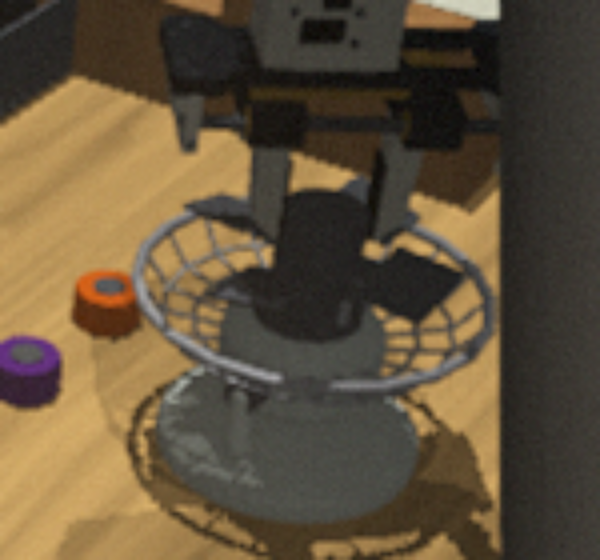

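The blade rises level with the fingers and the force is only its weight. Continuing up.

```bash
python3 -m inch '[[[0,0,-0.03,0,0,0,1],[0,0,-0.08,0,0,0,1],[0,0,-0.13,0,0,0,1],[0,0,-0.19,0,0,0,1],[0,0,-0.25,0,0,0,1],[0,0,-0.31,0,0,0,1],[0,0,-0.35,0,0,0,1],[0,0,-0.35,0,0,0,1],[0,0,-0.35,0,0,0,1],[0,0,-0.35,0,0,0,1]]]'
python3 - <<'E'
from h import *
o=bot.get_obs();print(o['contact_force'],o['moment'],o['joint_positions'])
im=bot.capture('side');cv2.imwrite('pics/s9.png',cv2.resize(im[50:230,300:480,::-1],None,fx=3,fy=3))
# tray side check: corners from side view
s=cv2.imread('pics/side0.png');g=cv2.cvtColor(s,cv2.COLOR_BGR2HSV)
m=((g[...,1]<60)&(g[...,2]>70)).astype(np.uint8);mm=np.zeros_like(m);mm[270:420,115:310]=m[270:420,115:310]
cs,_=cv2.findContours(mm,0,2);k=max(cs,key=cv2.contourArea)
print([proj('side',[494+a,272.7+b,22]).round(1) for a,b in((91,127),(127,-91),(-91,-127),(-127,91))], cv2.boundingRect(k))
to(494,272.7,215)
E
```

```text
time: 27.05
tool_pos: [448.3, -294.9, 214.1]
tcp_rot: [3.141, -0.0, -2.511]
contact_force: [0.4, 0.8, -1.8]
grip_width: 46.9
[ 0.35573056  0.8144587  -1.77855303] [ 0.08029654 -0.04863087 -0.0044032 ] [-7.24741496e-01  3.74081350e-01  1.51200964e+00 -6.09596757e-05
  1.25653890e+00  1.78662404e+00]
[array([121.8, 362.5]), array([202.6, 275.8]), array([306.4, 320.2]), array([237.7, 426.1])] (122, 278, 182, 142)
shift [-1.857  2.158 -0.003] turn [ 0.001 -0.    -0.   ]
```

View pics/s9.png

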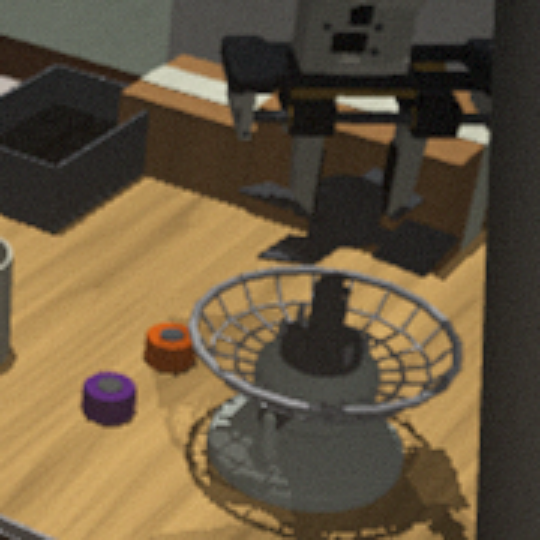

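The blade is clear of the shaft (157 mm) with its underside near 194 mm. The tray's side-view corners agree with projection. Moving in three legs, with a small 15° turn to align and keep joint 6 in range.

```bash
python3 -m inch '[[[-0.05,0.06,0,0,0,-0.05,1],[-0.18,0.2,0,0,0,-0.12,1],[-0.35,0.4,0,0,0,-0.2,1],[-0.5,0.58,0,0,0,-0.28,1],[-0.65,0.76,0,0,0,-0.33,1],[-0.75,0.87,0,0,0,-0.33,1],[-0.8,0.93,0,0,0,-0.33,1],[-0.8,0.93,0,0,0,-0.33,1],[-0.8,0.93,0,0,0,-0.33,1],[-0.8,0.93,0,0,0,-0.33,1]]]'
python3 - <<'E'
from h import *
to(494,272.7,215)
E
```

```text
time: 28.35
tool_pos: [468.1, -51.5, 214.5]
tcp_rot: [-3.142, -0.0, -2.253]
contact_force: [0.6, 0.0, -1.4]
grip_width: 46.8
shift [-1.339  0.922 -0.003] turn [-0. -0.  0.]
```

```bash
python3 -m inch '[[[-0.07,0.05,0,0,0,0,1],[-0.2,0.14,0,0,0,0,1],[-0.4,0.28,0,0,0,0,1],[-0.6,0.41,0,0,0,0,1],[-0.78,0.54,0,0,0,0,1],[-0.92,0.64,0,0,0,0,1],[-1,0.69,0,0,0,0,1],[-1,0.69,0,0,0,0,1],[-1,0.69,0,0,0,0,1],[-1,0.69,0,0,0,0,1]]]'
python3 - <<'E'
from h import *
to(494,272.7,100)
E
```

```text
time: 29.6
tool_pos: [487.0, 190.7, 214.6]
tcp_rot: [-3.141, -0.0, -2.254]
contact_force: [0.7, -0.4, -1.0]
grip_width: 46.7
shift [-0.34   0.232  0.573] turn [-0. -0.  0.]
```

```bash
python3 -m inch '[[[-0.12,0.08,0,0,0,0,1],[-0.25,0.17,0.05,0,0,0,1],[-0.34,0.232,0.15,0,0,0,1],[-0.34,0.232,0.3,0,0,0,1],[-0.34,0.232,0.5,0,0,0,1],[-0.34,0.232,0.65,0,0,0,1],[-0.34,0.232,0.76,0,0,0,1],[-0.34,0.232,0.77,0,0,0,1],[-0.34,0.232,0.77,0,0,0,1],[-0.34,0.232,0.77,0,0,0,1]]]'
python3 - <<'E'
from h import *
o=bot.get_obs();print(o['contact_force'],o['joint_positions'][5])
to(494,272.7,27)
for n in('side','top'):
    im=bot.capture(n);cv2.imwrite(f'pics/{n}10.png',im[:,:,::-1])
E
```

```text
time: 30.85
tool_pos: [494.5, 273.8, 61.8]
tcp_rot: [-3.14, 0.002, -2.252]
contact_force: [0.2, -1.0, -1.1]
grip_width: 46.5
[ 0.16949568 -1.00787454 -1.11029767] 2.622767311456911
shift [ 0.006 -0.002  0.174] turn [-0.001  0.002 -0.   ]
```

View pics/side10.png

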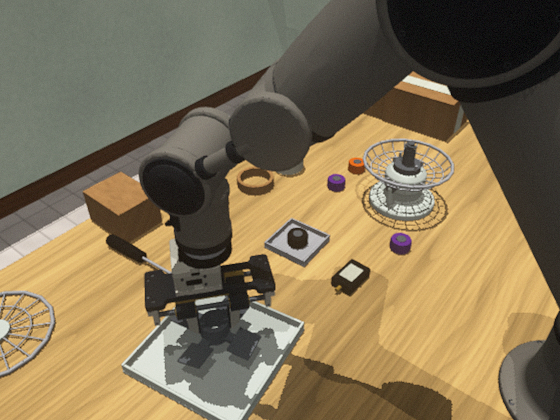

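View pics/top10.png

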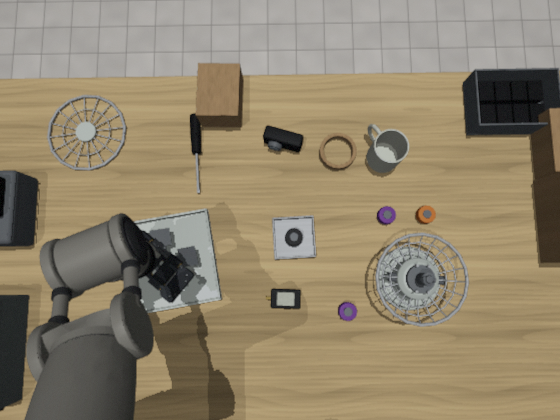

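The blade hangs level over the middle of the tray (side (215,330)), and the cap is in the dish. Lowering to about 3 mm above the floor.

```bash
python3 -m inch '[[[0.003,0,0.03,0,0,0,1],[0.003,0,0.06,0,0,0,1],[0.003,0,0.09,0,0,0,1],[0.003,0,0.12,0,0,0,1],[0.003,0,0.14,0,0,0,1],[0.003,0,0.155,0,0,0,1],[0.003,0,0.163,0,0,0,1],[0.003,0,0.163,0,0,0,1],[0.003,0,0.163,0,0,0,1],[0.003,0,0.163,0,0,0,1]]]'
python3 -m inch '[[[0,0,0.0015,0,0,0,1],[0,0,0.003,0,0,0,1],[0,0,0.0045,0,0,0,1],[0,0,0.006,0,0,0,1],[0,0,0.0075,0,0,0,1],[0,0,0.009,0,0,0,1],[0,0,0.010,0,0,0,1],[0,0,0.011,0,0,0,1],[0,0,0.012,0,0,0,1],[0,0,0.012,0,0,0,1]]]'
```

```text
time: 32.2
tool_pos: [493.4, 273.3, 28.2]
tcp_rot: [-3.141, 0.0, -2.252]
contact_force: [0.1, 0.2, 0.6]
grip_width: 46.7
time: 33.45
tool_pos: [493.3, 273.3, 25.6]
tcp_rot: [-3.142, -0.0, -2.252]
contact_force: [-0.3, -0.2, -1.7]
grip_width: 46.7
```

```bash
python3 -m inch '[[[0,0,0.001,0,0,0,1],[0,0,0.002,0,0,0,1],[0,0,0.003,0,0,0,1],[0,0,0.004,0,0,0,1],[0,0,0.005,0,0,0,1],[0,0,0.006,0,0,0,1],[0,0,0.006,0,0,0,1],[0,0,0.006,0,0,0,1],[0,0,0.006,0,0,0,1],[0,0,0.006,0,0,0,1]]]'
```

```text
time: 34.7
tool_pos: [493.3, 273.3, 24.7]
tcp_rot: [-3.141, 0.0, -2.252]
contact_force: [-2.0, -0.6, 5.0]
grip_width: 47.0
```

Contact at TCP 24.7, as predicted, with 5 N. Releasing and rising.

```bash
python3 -m inch '[[[0,0,0,0,0,0,-0.3],[0,0,0,0,0,0,-0.4],[0,0,0,0,0,0,-0.4],[0,0,0,0,0,0,-0.4],[0,0,0,0,0,0,-0.4],[0,0,0,0,0,0,-0.4],[0,0,-0.05,0,0,0,-0.4],[0,0,-0.2,0,0,0,-0.4],[0,0,-0.5,0,0,0,-0.4],[0,0,-0.8,0,0,0,-0.4]]]'
python3 -m inch '[[[0,0,-0.2,0,0,0,-0.4],[0.2,-0.1,-0.3,0,0,0,-0.4],[0.4,-0.3,-0.3,0,0,0,-0.4],[0.6,-0.5,-0.3,0,0,0,-0.4],[0.8,-0.6,-0.3,0,0,0,-0.4],[0.8,-0.6,-0.3,0,0,0,-0.4],[0.8,-0.6,-0.3,0,0,0,-0.4],[0.8,-0.6,-0.3,0,0,0,-0.4],[0.8,-0.6,-0.3,0,0,0,-0.4],[0.8,-0.6,-0.3,0,0,0,-0.4]]]'
python3 - <<'E'
from h import *
o=bot.get_obs();print(o['contact_force'])
for n in('side','top'):
    im=bot.capture(n);cv2.imwrite(f'pics/{n}11.png',im[:,:,::-1])
E
```

```text
time: 35.95
tool_pos: [493.0, 273.2, 186.6]
tcp_rot: [-3.142, -0.0, -2.252]
contact_force: [0.5, 0.6, 0.3]
grip_width: 64.4
time: 37.2
tool_pos: [485.7, 74.1, 244.3]
tcp_rot: [3.141, -0.0, -2.251]
contact_force: [0.0, -0.3, 0.8]
grip_width: 64.3
[ 0.04044944 -0.33349335  0.75933981]
```

View pics/side11.png

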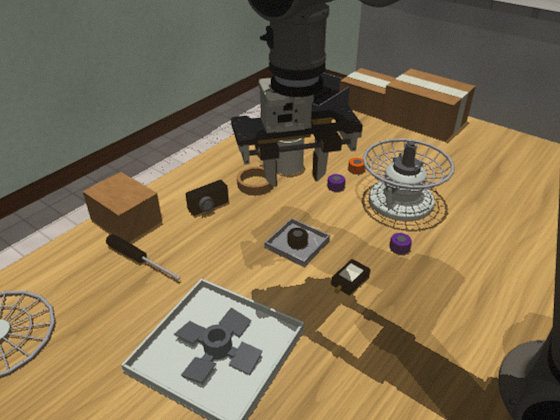

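View pics/top11.png

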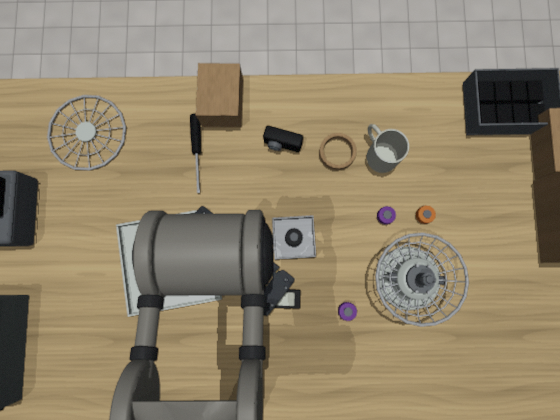

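The side view shows the blade flat, collar up, in the middle of the tray (215,340). The cap is upright in the dish (298,237), the bystanders are where they were, and the arm is clear. Handing in.

```bash
python3 -c "
from plant import bot
print(bot.close_job())"
```

```text
the job is handed in; nothing more can be done
None
```

The fan is apart and the job is handed in at about 37 s. The cap is in the metal dish, and the blade lies in the white tray.

- **Cap:** I turned it clockwise about 2.67 rad in one grasp instead of two, rising with the thread. At the checks between turns the moment about its axis stayed below 0.1 N m. A gentle 4 mm lift met no stop, so I lifted it off and set it upright in the middle of the dish (5.8 N at contact).
- **Blade:** I lifted it straight off the shaft and lowered it, collar up, onto the tray floor. It touched down at the predicted height with 5 N.
- **Last checks:** The side view showed the blade flat and central, the cap in the dish, the bystanders apparently unmoved and the arm clear. The final top view was partly blocked by the arm over the tray, so the blade's final position was seen only from the side.
- **Disagreements:** The position estimates for the cap differed by about 2 mm, and the blade grip read 47 mm against the 48 mm collar. Neither caused trouble.

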